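# Pop the sample hatch of the large chestnut tester

### The job

Two bench testers for chestnuts stand on the sorting table, one wide and one narrow. Without gripping anything, press once on the rubber pad of the wide tester's hatch, as far down as it goes, then take the hand away so that the hatch swings up by its own spring, and watch for a couple of seconds that it stays fully open, untouched. Do not push the hatch back once it has popped or flip it up by hand, leave the narrow tester's hatch shut, and do not disturb the things standing around.

Things in the scene. Friction and masses are not known exactly. Their poses are not given: they have to be found in the camera images.
- large: The wide tester, bolted down: a grey and white box 190 mm long (x) by 200 mm wide (y), top face 120 mm above the table. Origin on the table; the box reaches from x = -105 mm (front, towards the robot) to +85 mm. Its x points away from the robot, turned up to 0.3 rad either way about the vertical. It may stand left or right of the narrow one.
- large_hatch_pad (a point): The wide tester's press pad: black rubber, 24 mm (x) by 40 mm (y), 3 mm proud of the hatch it is fixed on, near the hatch's front edge; origin at the centre of its top face, 43 mm in front of the tester's origin and 123 mm above the table when shut. It moves with the hatch.
- large_hatch_rear (a point): Middle of the hinge line, parallel to the tester's y, at the rear edge of the hatch: a flat grey flap 110 mm (x) by 130 mm (y) by 8 mm, flush with the tester's top. Push-push latch: it lets go only when pressed in past about 6.5 mm at the pad and then released; a shallower press leaves it shut. Pressing takes 3 to 6 N. Pushing the open hatch fully down latches it again.
- large_hatch (a joint): Angle of the wide tester's hatch, rad: about 0 shut, negative pressed in (hard stop at -0.083, 8 mm down at the pad), positive swung up, stop at 1.25 (fully open; the pad is then about 84 mm higher and 70 mm farther back than when shut). When let go, a damped spring raises the pad at 60 to 80 mm/s at first and opens it fully in 2 to 3 s.
- small: The narrow tester, bolted down, to be left alone: same length, height and origin as the wide one, but 120 mm wide (y = +-60 mm) with a hatch 66 mm wide, also with a press pad.
- small_hatch (a joint): Angle of the narrow tester's hatch, rad: about 0 shut; must stay so.
- bowl: Loose metal bowl with chestnuts, 124 mm across, 50 mm high, behind the testers; origin at the centre of its underside. Bystander.
- jar: Loose jar, 68 mm across, 100 mm high, at the left of the testers; origin at the centre of its underside. Bystander.
- cup: Loose yellow cup, 74 mm across, 90 mm high, at the right of the testers; origin at the centre of its underside. Bystander.
- spatula: Loose spatula with a wooden handle, about 300 mm long, lying flat behind the testers, roughly along y; origin near its middle, on the table. Bystander.

How it is judged:
By the outcome, as a careful person would: the job done as asked, in the order asked, and still so for the second after the job is handed in, with the robot touching nothing.
It also fails if it takes over 38 s, if anything falls off the work surface, if the arm or the gripper's body presses on something with over 40 N, if the wrist force passes 120 N, or if a joint passes its speed limit or range.

### The arm

A 7-joint arm with a two-finger parallel gripper is mounted at the origin on the work surface. World frame = base frame: x ahead of the robot, y to its left, z up, the work surface at z = 0. Lengths are in m, angles in rad, forces in N, time in s.
With the tool pointing down it reaches from about 0.425 to 0.8 m from the base axis. Payload 8.3 kg.
Tool frame: the origin (TCP) lies midway between the tips of the shut fingers; the grasp point (between the pads) lies 19 mm behind it; z points along the fingers, y is the direction in which the jaws open and shut (so a half turn about z gives the same grasp; the last joint's range is limited). The gripper opens to 85 mm and grips with 20 to 120 N. Pads are 22 mm wide; open, the fingers measure 114 mm over their backs; the gripper's body (76 mm by 85 mm) begins 54 mm behind the grasp point. The pads swing forward as they close: fully open they stand 13 mm farther back than shut.
Start: joints at [-1.401, 0.383, 0.016, 1.37, -0.006, 1.388, -0.046], TCP at [0.144, 0.608, 0.191] pointing down, gripper open.
Joint ranges: [-2.95, 2.95], [-0.25, 2.06], [-1.52, 1.56], [0.18, 2.33], [-1.44, 4.58], [0.02, 2.06], [-3.01, 3.01]. Speed limits (rad/s): [2.39, 2.39, 3.01, 3.01, 3.14, 3.14, 3.14].

### API

Orientations are given as a unit quaternion [w, x, y, z].
In Python, from workcell import env, inverse_kinematics, get_obs, cams gives the robot as it stands. Calls block until the motion is done:
- env.reach(position, orientation): joint-space move of the TCP to a pose.
- env.movel(position, frame=None, speed=0.15): straight line of the TCP; frame=None keeps the orientation; speed is the mean speed in m/s.
- env.move_joints(angles): joint-space move.
- env.gripper_to(opening, strength=None): finger opening in m; strength is the grip in N (None keeps the last); returns when the fingers have stopped.
- env.hold(seconds).
- inverse_kinematics(position, orientation): joint angles nearest the present ones, or None.
- get_obs(): the state.
- cams.read_camera(name): name is "scene" or "top" or "wrist"; returns (picture, depth): 420x560x3 uint8, red, green, blue; 420x560 float32, m along the optical axis (not along the pixel's ray), 0 where there is no reading.
- cams.camera_info(name): a dict with "fovy" (degrees; the focal length in pixels is half the picture's height over the tangent of half this angle, whatever the lens; pixels are square), "cx", "cy" (the principal point, pixels), "D" ([k1, k2, p1, p2, k3] as OpenCV has them; the pictures are not rectified), "R" (3x3) and "t" (3): a world point X has camera coordinates R X + t. Camera axes: x right, y down, z forward; pixel columns grow to the right and rows downward; lengths in m; the calibration is good to about 2 mm. A picture is of the moment at which its call begins: read the wrist's pose just before it. camera_info takes no time and is no camera call; for the wrist camera it gives the pose at the moment of the call.
A pose or a line that the arm cannot do raises env.IKError and nothing moves.
- env.close_job(): hands the job in, once; it reports no verdict.
The state is a dict: "time_s": time; "joint_positions": joint angles; "qvel": joint speeds; "tau": joint torques, N m; "position": TCP position; "ee_rot": TCP orientation; "wrist_force": force on the tool from outside, world axes, zero at the start; "wrist_torque": the same for the moment, N m; "finger_gap": finger opening in m.
Only numpy, scipy, OpenCV 4.12 (cv2) and the standard library are available. Lean on these libraries where they do the work, as an engineer would, in place of code of your own. Each camera call takes 0.05 s, during which the arm holds its last target.

## Working session

There is one attempt and no reset: what is moved stays moved. The work goes in short steps, each a Python script; the robot and the scene stay as the last script left them, time stands still between calls to the robot, and variables do not carry over. Pictures are saved under pics/ and viewed, and the job is handed in when it is done.

```bash
mkdir -p pics; python3 - <<'E'
from workcell import env, get_obs, cams
import cv2,numpy as np
for n in ("scene","top"):
    p,d=cams.read_camera(n); cv2.imwrite(f"pics/{n}0.png",p[:,:,::-1]); np.save(f"{n}_d.npy",d)
    i=cams.camera_info(n); print(n,i)
print(get_obs())
E
```

```text
scene {'fovy': 47.70942340025939, 'cx': 273.17552306626834, 'cy': 206.0659079240129, 'D': array([-0.04261909,  0.        ,  0.        ,  0.        ,  0.        ]), 'R': array([[-0.77948182,  0.62637045, -0.00825548],
       [ 0.51758148,  0.6365647 , -0.57174714],
       [-0.35287037, -0.44993939, -0.82038835]]), 't': array([ 0.49291502, -0.24122594,  1.70977527])}
top {'fovy': 52.03224552000272, 'cx': 278.98975198145854, 'cy': 196.6270838296625, 'D': array([-0.05917732,  0.        ,  0.        ,  0.        ,  0.        ]), 'R': array([[ 3.84260221e-03, -9.99992607e-01, -1.41493128e-04],
       [-9.75819184e-01, -3.71878945e-03, -2.18547685e-01],
       [ 2.18545543e-01,  9.77863528e-04, -9.75826260e-01]]), 't': array([-0.01669467,  0.63596663,  1.18976551])}
{'time_s': 0.1, 'joint_positions': array([-1.40092584,  0.38414876,  0.0164033 ,  1.37104938, -0.00629609,
        1.38821546, -0.04651609]), 'qvel': array([-0.0023824 , -0.00146979, -0.00035533, -0.00403742, -0.00089549,
        0.00095329, -0.00049462]), 'tau': array([ 3.41590472e-03, -6.29130292e+01,  8.47834479e-01, -3.72758996e+01,
        1.68558152e-02,  1.03576426e-02, -3.19264393e-05]), 'position': array([0.14403168, 0.60763314, 0.19058233]), 'ee_rot': array([-8.28327466e-05,  1.16111787e-01,  9.93235757e-01, -8.81707541e-04]), 'wrist_force': array([-0.77837039, -0.29749853, -0.13744002]), 'wrist_torque': array([-0.0399411 ,  0.03655009,  0.03401998]), 'finger_gap': 0.08538019631394446}
```

View pics/scene0.png

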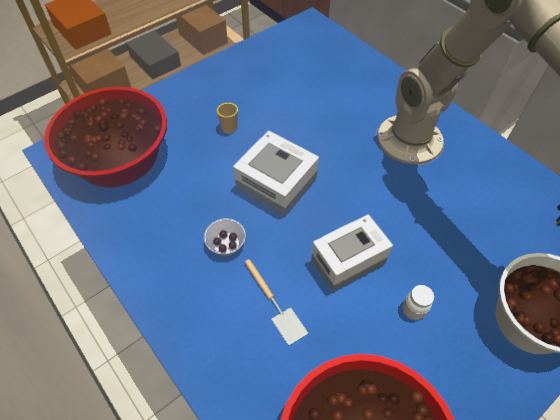

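View pics/top0.png

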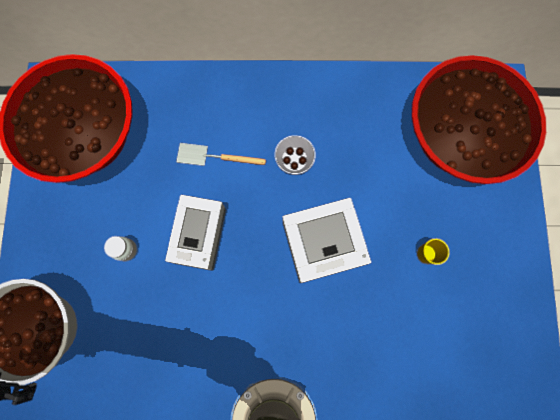

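The wide tester is on the robot's right (top view about (327,240), pad about (329,250)). The narrow one is on the left at (196,232). I'll enlarge the wide one.

```bash
python3 - <<'E'
import cv2
p=cv2.imread("pics/top0.png")[190:290,270:385]
cv2.imwrite("pics/top_crop.png",cv2.resize(p,None,fx=6,fy=6,interpolation=cv2.INTER_CUBIC))
p=cv2.imread("pics/scene0.png")[125:215,225:330]
cv2.imwrite("pics/scene_crop.png",cv2.resize(p,None,fx=6,fy=6,interpolation=cv2.INTER_CUBIC))
E
```

```text
(no output)
```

View pics/top_crop.png

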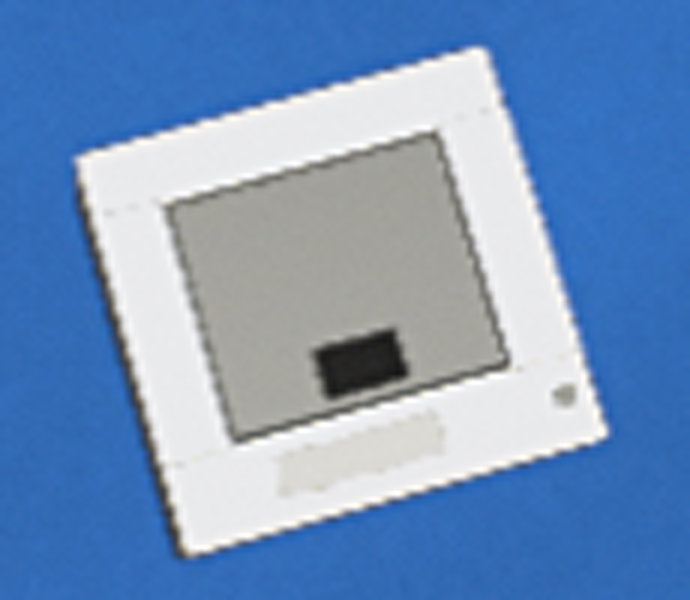

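View pics/scene_crop.png

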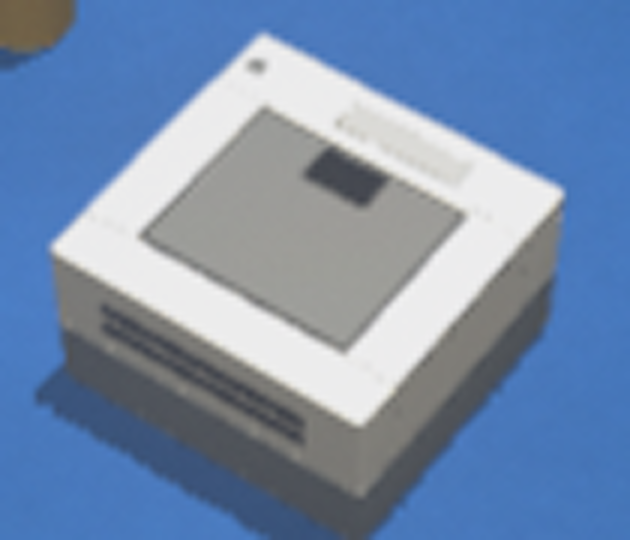

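```bash
cat > h.py <<'E'
import numpy as np,cv2
from workcell import env, inverse_kinematics, get_obs, cams
def ray(n,uv,z):
    i=cams.camera_info(n); f=210/np.tan(np.radians(i["fovy"]/2))
    K=np.array([[f,0,i["cx"]],[0,f,i["cy"]],[0,0,1]])
    q=cv2.undistortPoints(np.array(uv,float).reshape(-1,1,2),K,np.array(i["D"])).reshape(-1,2)
    R=np.array(i["R"]);c=-R.T@np.array(i["t"])
    d=np.c_[q,np.ones(len(q))]@R
    return c+d*((z-c[2])/d[:,2])[:,None]
def cr(p,o,s=6): return (np.array(p,float)+.5)/s-.5+np.array(o)
E
python3 - <<'E'
from h import *
T=(270,190);S=(225,125)
print("padtop",ray("top",cr([(361,363)],T),.123),"padscene",ray("scene",cr([(345,177)],S),.123))
ct=ray("top",cr([(78,158),(488,46),(608,434),(184,556)],T),.12)
cs=ray("scene",cr([(362,426),(52,248),(264,34),(564,192)],S),.12)
obj=np.array([(.085,.1),(.085,-.1),(-.105,-.1),(-.105,.1)])
for c in (ct,cs):
    c=c[:,:2]; a=obj-obj.mean(0); b=c-c.mean(0)
    th=np.arctan2((a[:,0]*b[:,1]-a[:,1]*b[:,0]).sum(),(a*b).sum())
    R=np.array([[np.cos(th),-np.sin(th)],[np.sin(th),np.cos(th)]])
    t=c.mean(0)-R@obj.mean(0); res=c-(obj@R.T+t)
    print(th,t,"pad",t+R@[-.043,0],np.abs(res).max())
d=np.load("top_d.npy"); print(d[250,330],d[225,328])
E
```

```text
padtop [[ 0.47510117 -0.15356556  0.123     ]] padscene [[ 0.47112565 -0.1537334   0.123     ]]
0.2689531606165268 [ 0.516035   -0.14226098] pad [ 0.47458087 -0.15368705] 0.0019026247598531443
0.2685911510128276 [ 0.51219675 -0.14174955] pad [ 0.47073848 -0.1531606 ] 0.0017112853842082831
1.1722817 1.1875558
```

Pad is at about (0.473, -0.1535), with the tester turned 0.269 rad. The two cameras agree to 4 mm. Next I'll raise the hand, shut the fingers, go above the pad and check from there.

```bash
python3 - <<'E'
from h import *
th=.269; 
o=get_obs();p=o["position"]
env.movel([p[0],p[1],.30],speed=.25)
env.gripper_to(0.0,20)
phi=(np.pi+th)/2; 
tgt=np.array([.473,-.1535])+.003*np.array([np.cos(th),np.sin(th)])
cands=[]
for f in (phi,phi+np.pi/2):
    q=[0,np.cos(f),np.sin(f),0]; j=inverse_kinematics([*tgt,.26],q)
    print(f,None if j is None else np.round(j,2))
    if j is not None: cands.append((abs(j-get_obs()["joint_positions"]).max(),f,q))
_,f,q=min(cands); env.reach([*tgt,.26],q)
i=cams.camera_info("wrist"); 
im,d=cams.read_camera("wrist"); cv2.imwrite("pics/w1.png",im[:,:,::-1])
im,d=cams.read_camera("scene"); cv2.imwrite("pics/s1.png",im[:,:,::-1])
o=get_obs(); print(f,o["time_s"],o["position"],o["ee_rot"],o["wrist_force"],o["finger_gap"])
E
```

```text
1.7052963267948966 [-0.93  0.21  1.38  1.62 -0.21  1.48  2.31]
3.276092653589793 [-0.64  0.1   0.98  1.62 -0.08  1.47 -0.96]
3.276092653589793 4.4667 [ 0.47622813 -0.1519983   0.25996829] [ 7.26346304e-05  9.90864371e-01  1.34862110e-01 -6.14597274e-05] [-1.02937221  0.3229147  -0.17657428] 8.023949840844403e-05
```

View pics/w1.png

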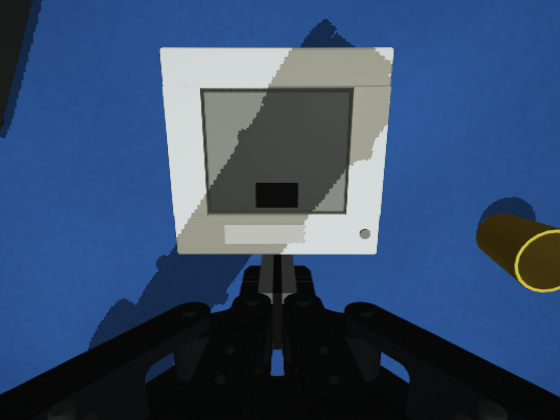

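View pics/s1.png

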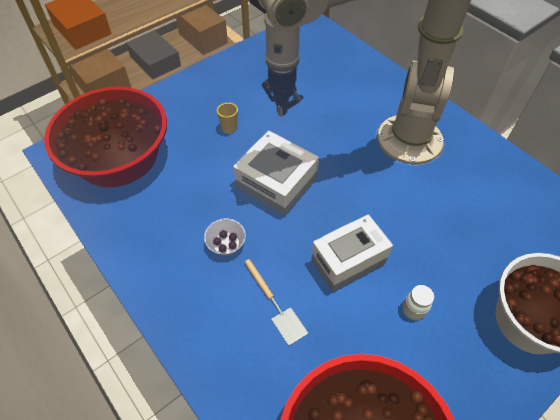

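Wrist view: the tester is square to the hand, pad centre at (277,195), hatch front edge at row 213. I'll cross-check the pad position, then press step by step.

```bash
python3 - <<'E'
from h import *
th=.269
w=ray("wrist",[(277,195),(255,195),(299,195),(277,183),(277,207.5),(277,213)],.123); print(w.round(4))
c=np.array([np.cos(th),np.sin(th)]);p=get_obs()["position"]
print("TCP ahead of pad along x:",(p[:2]-w[0,:2])@c,"y",(p[:2]-w[0,:2])@[-c[1],c[0]])
tgt=np.array([.473,-.1535])*.5+w[0,:2]*.5+.003*c
print(tgt)
env.movel([*tgt,.130],speed=.12)
f0=get_obs()["wrist_force"]
for z in (.124,.122,.120,.119,.118,.117,.116,.115,.114,.113,.112,.111,.110):
    env.movel([*tgt,z],speed=.03); o=get_obs(); f=o["wrist_force"]-f0
    print(z,o["position"].round(4),f.round(2),round(o["time_s"],2))
    if f[2]>14: break
E
```

```text
[[ 0.4731 -0.1532  0.123 ]
 [ 0.4675 -0.1332  0.123 ]
 [ 0.4787 -0.1732  0.123 ]
 [ 0.4842 -0.1501  0.123 ]
 [ 0.4613 -0.1565  0.123 ]
 [ 0.456  -0.1579  0.123 ]]
TCP ahead of pad along x: 0.0033582707984912536 y 0.00032567991144404794
[ 0.47593071 -0.15255509]
0.124 [ 0.4759 -0.1525  0.1239] [-0.5   0.47 -0.44] 6.05
0.122 [ 0.4759 -0.1525  0.1219] [ 0.4   0.45 -0.65] 6.3
0.12 [ 0.4758 -0.1525  0.1199] [-0.41  0.5  -1.05] 6.55
0.119 [ 0.4759 -0.1526  0.119 ] [-1.13  1.07 -0.19] 6.8
0.118 [ 0.4759 -0.1526  0.118 ] [ 0.23  0.12 -0.08] 7.05
0.117 [ 0.4759 -0.1525  0.1169] [ 0.55 -0.18 -1.07] 7.3
0.116 [ 0.4759 -0.1525  0.116 ] [-0.44 -1.18 -1.34] 7.55
0.115 [ 0.4759 -0.1525  0.1149] [ 0.08  0.53 -0.59] 7.8
0.114 [ 0.4759 -0.1525  0.1139] [-0.18 -0.24 -1.65] 8.05
0.113 [ 0.4759 -0.1526  0.1129] [0.91 0.38 0.28] 8.3
0.112 [ 0.4759 -0.1525  0.1119] [ 1.18 -1.3  -1.15] 8.55
0.111 [ 0.4759 -0.1525  0.1109] [-0.27 -0.32 -0.33] 8.8
0.11 [ 0.4759 -0.1525  0.11  ] [ 0.39 -0.47 -1.78] 9.05
```

No contact force at z = 0.110, which I didn't expect. I'll look before going on.

```bash
python3 - <<'E'
from h import *
im,d=cams.read_camera("wrist"); cv2.imwrite("pics/w2.png",im[:,:,::-1])
im,d=cams.read_camera("scene"); c=im[50:215,210:330,::-1]; cv2.imwrite("pics/s2.png",cv2.resize(c,None,fx=3.6,fy=3.6,interpolation=cv2.INTER_CUBIC))
o=get_obs(); print(o["time_s"],o["tau"].round(2),o["wrist_force"],o["wrist_torque"],o["finger_gap"])
E
```

```text
9.15 [-0.000e+00 -3.306e+01  7.290e+00 -3.374e+01  1.000e-02  0.000e+00
  0.000e+00] [-1.00187294 -0.00518616  0.55711955] [ 0.06513272 -0.04713262 -0.07377099] 0.00032385231639217224
```

View pics/w2.png

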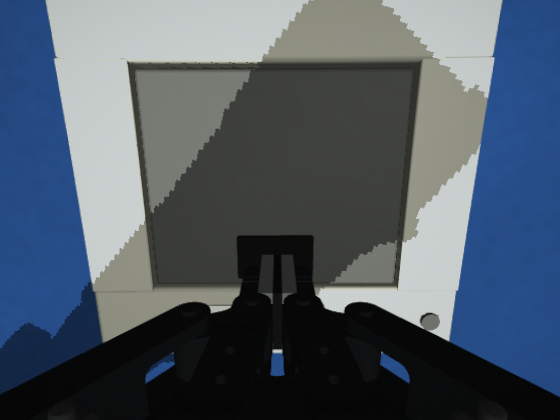

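View pics/s2.png

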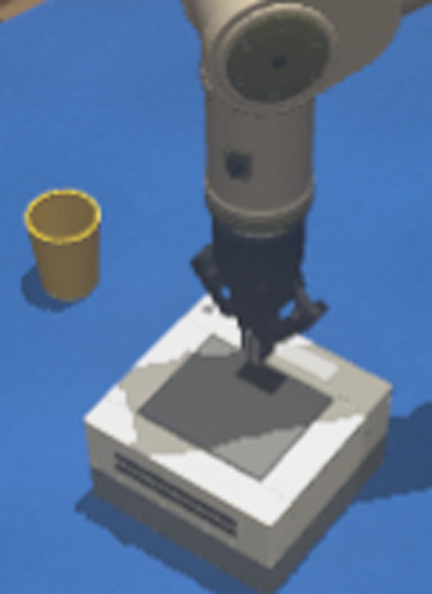

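```bash
python3 - <<'E'
from h import *
def zof(n,pts,d):
    i=cams.camera_info(n); f=210/np.tan(np.radians(i["fovy"]/2));K=np.array([[f,0,i["cx"]],[0,f,i["cy"]],[0,0,1]])
    q=cv2.undistortPoints(np.array(pts,float).reshape(-1,1,2),K,np.array(i["D"])).reshape(-1,2)
    R=np.array(i["R"]);t=np.array(i["t"])
    dd=np.array([d[v,u] for u,v in pts])
    return np.c_[dd,(np.c_[q,np.ones(len(q))]*dd[:,None]-t)@R]
im,d=cams.read_camera("wrist"); np.save("w_d.npy",d)
pts=[(90,200),(440,200),(275,50),(275,90),(275,150),(275,200),(245,245),(275,245),(305,245),(245,265),(267,258),(288,258),(267,270),(288,270),(267,290),(288,290),(120,310)]
for p,r in zip(pts,zof("wrist",pts,d)): print(p,r.round(4))
c=im[215:315,215:335,::-1]; cv2.imwrite("pics/w3.png",cv2.resize(c,None,fx=6,fy=6,interpolation=cv2.INTER_CUBIC))
E
```

```text
(90, 200) [ 0.178   0.4772 -0.054   0.1204]
(440, 200) [ 0.1774  0.5248 -0.2254  0.1209]
(275, 50) [ 0.158   0.5698 -0.1261  0.1214]
(275, 90) [ 0.1632  0.5535 -0.1305  0.1208]
(275, 150) [ 0.1707  0.5268 -0.1379  0.1208]
(275, 200) [ 0.1768  0.5026 -0.1445  0.1215]
(245, 245) [ 0.18    0.4761 -0.1357  0.1247]
(275, 245) [ 0.1803  0.4801 -0.1508  0.1244]
(305, 245) [ 0.18    0.4843 -0.1657  0.1246]
(245, 265) [ 0.1828  0.4653 -0.1385  0.1249]
(267, 258) [ 0.1455  0.4863 -0.1458  0.1585]
(288, 258) [ 0.1451  0.4888 -0.1542  0.1588]
(267, 270) [ 0.1343  0.4864 -0.1461  0.1701]
(288, 270) [ 0.1333  0.4889 -0.1538  0.171 ]
(267, 290) [ 0.1181  0.4869 -0.1465  0.1868]
(288, 290) [ 0.1192  0.4883 -0.1535  0.1858]
(120, 310) [ 0.1944  0.4188 -0.0783  0.1209]
```

View pics/w3.png

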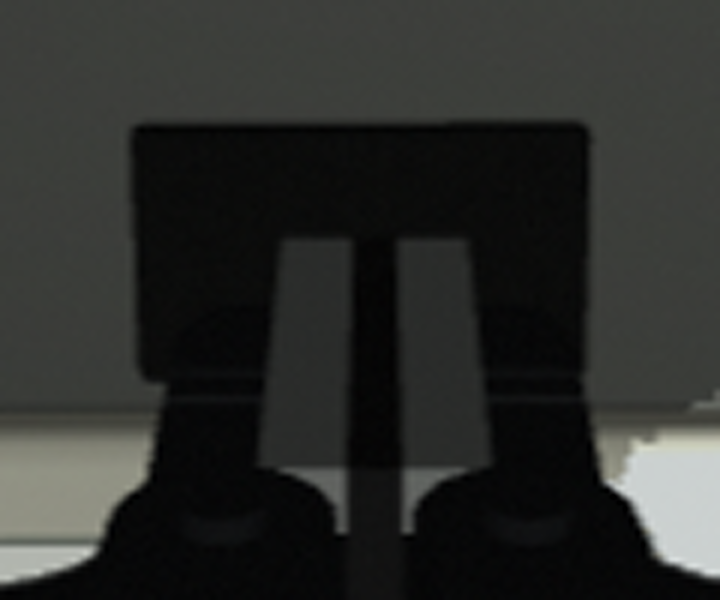

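```bash
python3 - <<'E'
import numpy as np,cv2
d=np.load("w_d.npy"); np.set_printoptions(linewidth=220)
print("cols",list(range(236,318,4)))
for r in range(230,312,3): print(r,(d[r,236:318:4]*1000).astype(int))
E
```

```text
cols [236, 240, 244, 248, 252, 256, 260, 264, 268, 272, 276, 280, 284, 288, 292, 296, 300, 304, 308, 312, 316]
230 [181 182 182 182 180 181   0 181 180 181 181 182 181 182 182 182 181 181 180 181 182]
233 [182 182 181 181 182 182 182 181 181 182 181 182 182 182 181 180 183 182 182 180 182]
236 [183 180 180 180 179 180 178 180 180 180 180 179 180 179 179 179 179 180 179 180 182]
239 [180 178 179 179 180 180 179 179 177 181 179 179 179 178 177 181 179 179 179 180 182]
242 [179 180 179 180 180 179 179 180 181 179 179 180 180 178 179 180 180 179 179 180 183]
245 [182 180 180 180 180 181 179 180 180 180 180 180 181 180 180 180 180 180 181 180 183]
248 [183 181 181 181 180 180 180 180 181 180 181 181 181 180 182 180 181 181 180   0 183]
251 [184 181 181 182 181 181 181 179 181 181 181 181 181 181 181 181 181 182 180 181 184]
254 [185 182 182 182 181 181 180 182 180 181 181 182 182 182 182 182 181 182 181 183 184]
257 [184 181 182 181 182 182 182 145 146 145 145 144 145 145 146 181 182 182 180 183 186]
260 [186 182 181 183 182   0 182 143 143 143 143 143 143 142 142 184 182 183 182 183 185]
[... 830 characters left out ...]
7 126 125 118 118 119 119 118 118 119 119 119 126 127 127 127 126 191]
293 [191 124 124 114 113 115 114 116 116 116 117 117 116 116 117 114 115 114 114 124 191]
296 [192 111 109 109 109 110 112 113 117 116 116 115 117 113 113 109 108 109 109 112 111]
299 [109 111 107 108 108 108 110 111 110 117 116 116 110 111 111 109 108 107 107 111 109]
302 [109 109 107 107 107 106 109 109 109 117 117 118 109 108 109 109 107 105 105 108 106]
305 [107 108 107 106 107 106 107 107 107 117 117 117 107 107 106 107 106 107 108 108 107]
308 [106 105 104 105 104 105 104 105 106 117 117 119 105 104 105 105 104 105 105 106 105]
311 [103 104 105   0 103 104 104 104 104 118 118 118 106 104 103 103 103 104 102 104 102]
```

```bash
python3 - <<'E'
from h import *
i=cams.camera_info("scene"); f=210/np.tan(np.radians(i["fovy"]/2));K=np.array([[f,0,i["cx"]],[0,f,i["cy"]],[0,0,1]])
P=[(.4759,-.1525,z) for z in (.110,.123,.135,.145,.155,.165)]
uv=cv2.projectPoints(np.array(P),cv2.Rodrigues(i["R"])[0],i["t"],K,i["D"])[0].reshape(-1,2)
for p,u in zip(P,uv): print(p[2],u.round(1),((u-[260,130]+.5)*12-.5).round())
im,d=cams.read_camera("scene"); c=im[130:175,260:305,::-1]; cv2.imwrite("pics/s3.png",cv2.resize(c,None,fx=12,fy=12,interpolation=cv2.INTER_CUBIC))
o=get_obs();print(o["time_s"],o["position"],o["finger_gap"])
E
```

```text
0.11 [281.1 157.7] [259. 338.]
0.123 [281.2 155. ] [260. 306.]
0.135 [281.2 152.5] [260. 276.]
0.145 [281.2 150.4] [260. 250.]
0.155 [281.2 148.3] [260. 225.]
0.165 [281.2 146.1] [260. 199.]
9.25 [ 0.4759334  -0.15255945  0.110001  ] -0.00034191870393097235
```

View pics/s3.png

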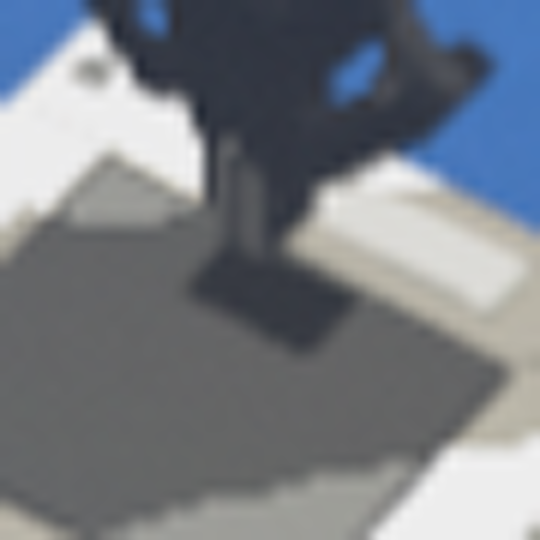

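Both views agree: the fingertips are about 30 mm above the pad, so they end about 30–45 mm short of the reported TCP. Nothing has been touched so far. I'll continue down under force control rather than trust the reported height.

```bash
python3 - <<'E'
from h import *
tgt=[.4759,-.1525]
f0=np.array([-.3,.1,-.3]); z=.110
while z>.050:
    fz=get_obs()["wrist_force"][2]
    z-= .004 if z>.0865 else .001
    env.movel([*tgt,z],speed=.04); o=get_obs(); f=o["wrist_force"]-f0
    print(round(z,4),o["position"].round(4),f.round(2),round(o["time_s"],2))
    if f[2]>2.2: break
im,d=cams.read_camera("wrist"); cv2.imwrite("pics/w4.png",im[:,:,::-1]); np.save("w4d.npy",d)
E
```

```text
0.106 [ 0.4756 -0.1524  0.1056] [-0.35 -0.46  1.42] 9.5
0.102 [ 0.4757 -0.1525  0.1017] [0.16 0.37 1.04] 9.75
0.098 [ 0.4757 -0.1525  0.0977] [-0.46 -0.11  0.8 ] 10.0
0.094 [ 0.4757 -0.1524  0.0937] [ 1.09 -0.18  0.31] 10.25
0.09 [ 0.4757 -0.1524  0.0897] [-0.31 -0.59  0.41] 10.5
0.086 [ 0.4757 -0.1525  0.0857] [1.76 0.07 0.53] 10.75
0.085 [ 0.4759 -0.1525  0.085 ] [ 0.39 -0.43  1.11] 11.0
0.084 [ 0.4758 -0.1525  0.0839] [0.34 0.01 0.65] 11.25
0.083 [ 0.476  -0.1526  0.0831] [-0.56 -0.38  2.71] 11.5
```

View pics/w4.png

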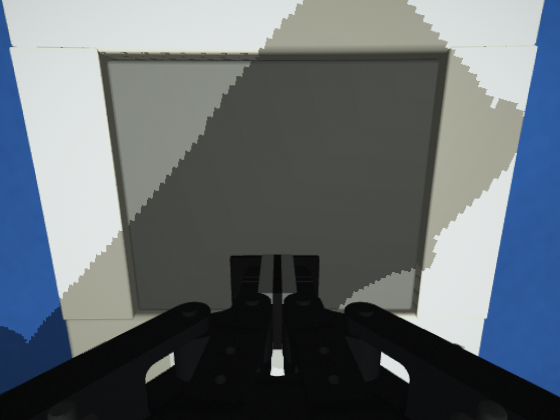

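The tips are now at the pad: their front edge lines up with the pad's rear edge at row 255. I'll press on in 1 mm steps to the hard stop.

```bash
python3 - <<'E'
from h import *
tgt=[.4759,-.1525]; z=.083
while z>.060:
    z-=.001
    env.movel([*tgt,z],speed=.03); o=get_obs(); f=o["wrist_force"]-[-.3,.1,-.3]
    print(round(z,4),o["position"].round(4),f.round(2),round(o["time_s"],2))
    if f[2]>13: break
im,d=cams.read_camera("wrist"); cv2.imwrite("pics/w5.png",im[:,:,::-1]); np.save("w5d.npy",d)
print((np.median(d[120:160,200:240])), np.median(d[180:220,200:360]), np.median(d[90:110,200:360]),np.median(d[90:110,40:80]))
E
```

```text
0.082 [ 0.4759 -0.1526  0.082 ] [-0.9  -0.41  2.59] 11.8
0.081 [ 0.4759 -0.1526  0.081 ] [-0.73 -0.48  2.63] 12.05
0.08 [ 0.4758 -0.1526  0.0799] [-0.34  0.22  2.94] 12.3
0.079 [ 0.4758 -0.1526  0.0789] [-0.97 -1.17  3.18] 12.55
0.078 [ 0.4758 -0.1526  0.0779] [-0.72 -0.98  3.38] 12.8
0.077 [ 0.4758 -0.1526  0.0769] [-1.01 -1.21  3.53] 13.05
0.076 [ 0.4759 -0.1526  0.0762] [-3.41 -1.35  6.42] 13.3
0.075 [ 0.476  -0.1526  0.0757] [-5.65 -0.36 13.08] 13.55
0.13807392 0.14699008 0.13279733 0.1316728
```

View pics/w5.png

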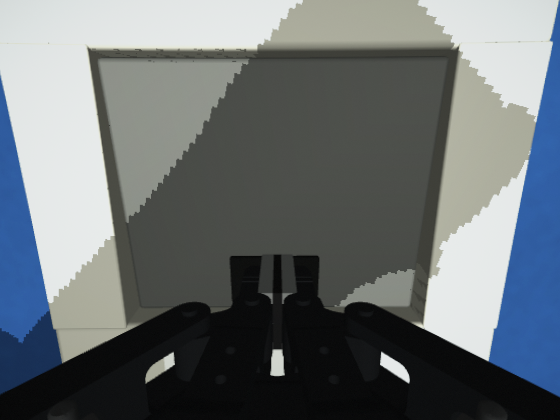

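The hatch has visibly sunk. Travel was about 7.5 mm and then the force rose steeply, so this is the hard stop. I'll press slightly firmer to make sure, then move away quickly, up and back.

```bash
python3 - <<'E'
from h import *
env.movel([.4759,-.1525,.0742],speed=.03); o=get_obs(); print(o["position"].round(4),o["wrist_force"].round(1))
th=.269; b=.04*np.array([np.cos(th),np.sin(th)])
env.movel([.4759-b[0],-.1525-b[1],.275],speed=.3)
o=get_obs(); print(o["time_s"],o["position"].round(4),o["wrist_force"].round(1))
im,d=cams.read_camera("scene"); cv2.imwrite("pics/s6.png",im[:,:,::-1])
env.hold(3.0)
im,d=cams.read_camera("scene"); cv2.imwrite("pics/s7.png",im[:,:,::-1])
im,d=cams.read_camera("wrist"); cv2.imwrite("pics/w7.png",im[:,:,::-1])
o=get_obs(); print(o["time_s"],o["wrist_force"].round(1))
E
```

```text
[ 0.476  -0.1526  0.0752] [-8.4  0.4 17.9]
14.6833 [ 0.4372 -0.1624  0.2737] [ 0.1 -0.8 -0.3]
17.8333 [-0.2 -0.4 -0.4]
```

View pics/s6.png

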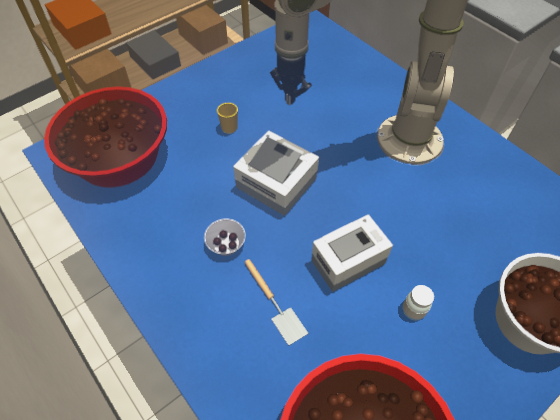

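View pics/s7.png

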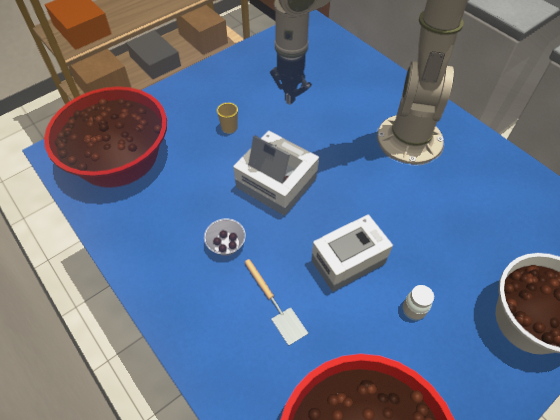

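View pics/w7.png

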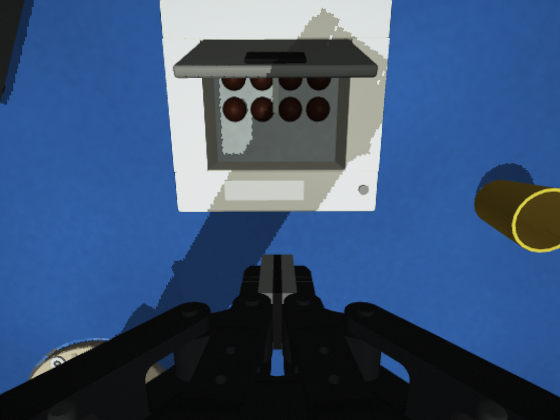

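The hatch swung up on its own: edge-on in the scene view near (270,157), chestnuts visible in the wrist view, hand clear of it. I'll watch a couple more seconds and measure the pad.

```bash
python3 - <<'E'
from h import *
a,_=cams.read_camera("wrist"); env.hold(2.2)
b,d=cams.read_camera("wrist"); print("change in tester region",np.abs(a[:215,160:400].astype(int)-b[:215,160:400]).mean())
i=cams.camera_info("wrist"); f=210/np.tan(np.radians(i["fovy"]/2));K=np.array([[f,0,i["cx"]],[0,f,i["cy"]],[0,0,1]])
q=cv2.undistortPoints(np.array([[[276.,57.]]]),K,i["D"]).ravel(); dd=np.median(d[55:60,265:290])
X=(np.array([*q,1])*dd-i["t"])@i["R"]; c=np.array([np.cos(.269),np.sin(.269)])
print("pad",X,"rise",X[2]-.123,"back",(X[:2]-[.473,-.1535])@c)
t,_=cams.read_camera("top"); cv2.imwrite("pics/t8.png",t[:,:,::-1])
o=get_obs(); print(o["time_s"],o["wrist_force"].round(1))
E
```

```text
change in tester region 0.43665374677002583
pad [ 0.53851741 -0.13482827  0.21533328] rise 0.09233328225959808 back 0.06812355734657422
20.1833 [-0.1 -0.2  0.4]
```

View pics/t8.png

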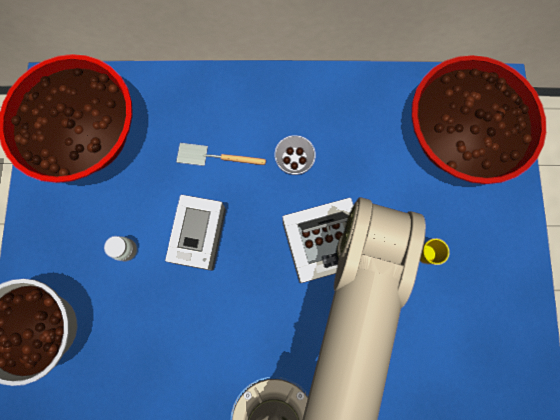

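The hatch is fully open and still. In the top view the narrow tester, jar (118,247), bowl (295,154), spatula and cup (435,251) are where they started. Handing in.

```bash
python3 -c "
from workcell import env
env.close_job()"
```

```text
the job is handed in; nothing more can be done
```

I pressed the wide tester's pad once with the shut fingers, down to its stop: about 7.5 mm of travel, then the force rose to about 18 N. I then moved the hand up and back. The hatch swung up by its own spring, and I handed the job in at about 20.2 s.

**Last checks:**
- **Hatch:** it was open by 3 s after I let go and did not move over a further 2.2 s of watching. The wrist force was about 0.
- **Pad position:** measured about 92 mm higher and 68 mm farther back than when shut. The stated fully open values are 84 and 70 mm, so the height is about 8 mm over. I put that down to reading a steeply tilted face by depth.
- **Surroundings:** the narrow tester's hatch is shut, and the jar, bowl, cup and spatula look unmoved.

**One disagreement:** the fingers met the pad at a reported TCP height of 83 mm, not the expected 123 mm, so the shut fingertips end about 40 mm short of the reported TCP. I saw this when no force came at the expected height. The camera views showed the tips still above the pad, so I finished the press by force and images.

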